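# Index and lock the round jig plate

### The arm

A 6-joint arm with a two-finger parallel gripper is mounted at the origin on a cart in front of the work surface, level with it; the furniture and walls round the work are solid. World frame = base frame: x ahead of the robot, y to its left, z up, the work surface at z = 0. Lengths are in m, angles in rad, forces in N, time in s.
With the tool pointing down it reaches from about 0.375 to 0.9 m from the base axis. Payload 3.1 kg.
Tool frame: the origin (TCP) lies between the finger pads; the fingertips stand 11 mm ahead of it and the grasp point (between the pads) lies 8 mm behind it; z points along the fingers, y is the line along which they close (so a half turn about z gives the same grasp; the last joint's range is limited). The gripper opens to 87 mm and grips with 3 to 60 N. Pads are 19 mm wide; open, the fingers measure 117 mm over their backs; the gripper's body (75 mm by 190 mm) begins 51 mm behind the grasp point.
Start: joints at [-1.387, 0.527, 1.433, -0, 1.181, -0.178], TCP at [0.222, -0.584, 0.234] pointing down, gripper open.
Joint ranges: [-3.08, 3.08], [-0.75, 2.2], [0.22, 2.44], [-1.43, 4.57], [0, 2.65], [-2.85, 2.85]. Speed limits (rad/s): [2.79, 2.79, 3.14, 3.14, 3.14, 3.14].

### API

Orientations are given as a unit quaternion [x, y, z, w].
In Python, from rig import robot gives the robot as it stands.
- The arm moves only by the tool move_arm, never from a script. Its argument "moves" is text: rows parted by semicolons, each of 7 numbers parted by spaces: the shift along the tool's x, y, z in units of 100 mm (1.0 is 100 mm), then the turn, a rotation vector about the tool's x, y, z in units of 90 degrees (1.0 is 90 degrees), then the opening, from 0 (shut) to 1 (fully open). A call has 1 to 12 rows; each row is the pose to reach, as a shift and turn from the pose commanded when the call began, along the tool's axes at that moment; what a row does not reach only later rows make up. A row lasts 1/10 s, in which the tool goes at most 50 mm and 8.59 degrees, less where a joint would pass 70% of its speed; a pose out of reach is approached as far as the arm can. A call with a number of a shift or a turn outside -1 to 1 is refused whole. A call with a gripper value outside its range is refused whole. The fingers move at their own pace and stop on an object; "squeeze" is the grip in N (left out, the last holds). Time passes only in rows, so rows that repeat a pose let the fingers close. It gives the time, the measured TCP pose, the force, the opening and the grip force at its end, in the units of the state.
- robot.get_obs(): the state, without advancing time (a new reading comes with each control period).
- robot.camera(name): name is "side" or "top" or "wrist"; returns a dict with "image" (384x512x3 uint8, red, green, blue), "intrinsics" (3x3 intrinsics, pixels), "extrinsics" (4x4, takes a point from world to camera coordinates). Camera axes: x right, y up, looking along -z (the intrinsics and any distortion apply to the point x, -y, -z); pixel columns grow to the right and rows downward; lengths in m; the calibration is good to about 2 mm. A picture is of the moment at which its call begins. There is no depth.
- robot.hand_in(): hands the job in; it is judged then, once.
The state is a dict: "time": time; "q": joint angles; "joint_velocities": joint speeds; "joint_torque": joint torques, N m; "position": TCP position; "tool_rot": TCP orientation; "ft_force": force on the tool from outside, world axes, zero at the start; "moment": the same for the moment, N m; "grip_width": finger opening in m; "grip_force": force on a finger pad.
Only numpy, scipy, OpenCV 4.12 (cv2) and the standard library are available. Lean on these libraries where they do the work, as an engineer would, in place of code of your own. Each camera call takes 0.05 s, during which the arm holds its last target. There are 200 camera calls.

### The job

Set up the indexing jig beside the saw's rip fence for its next cut: push the round aluminium plate round by its upright peg until the one deep slot in its rim faces the sliding steel bolt (not one of the two shallow notches), then slide the bolt fully home into that slot so that the plate is locked. Leave the mug and the narrow offcut near the jig where they are.

Things in the scene. Friction and masses are not known exactly. Their poses are not given: they have to be found in the camera images.
- jig: the jig, fixed to the worktop right of the saw's rip fence: a plywood disc (diameter 200 mm, 18 mm thick) with an arm 92 mm wide reaching 205 mm from the disc's centre. Origin on the table at the plate's turning axis; +y runs along the arm from the plate's axis to the bolt (the bolt's line), z up. Dark wooden guides on the arm, up to 42 mm above the table, hold the bolt from both sides.
- index_plate (a joint): angle of the plate, rad, growing counterclockwise from above; at 0 or 2 pi (6.283) the deep slot faces the bolt; turns either way from -3.2 to 9.5, stays where it is left (friction about 0.15 Nm). An aluminium disc about the jig's origin, diameter 170 mm, 22 to 42 mm above the table (hub to 44 mm); it cannot be lifted off.
- slot (a point): mouth of the deep slot (26 mm wide, 27 mm deep), on the plate's rim, 85 mm from the axis, 42 mm above the table. 120 degrees to either side of it the rim has a shallow notch (26 mm wide, 8 mm deep) which does not take the bolt fully.
- peg (a point): centre of the top of the plate's upright turning peg: dark wood, diameter 22 mm (with a collar of diameter 30 mm up to 47 mm above the table), top 100 mm above the table, 66 mm from the plate's axis, straight opposite the deep slot. On the plate's middle a square workpiece (68 x 70 mm, top 63 mm above the table) is fixed between two low cleats
- bolt (a joint): travel of the bolt towards the plate's axis, m: 0 fully back, 0.034 fully home (end stop). It meets the plain rim at about 0.010, the floor of a shallow notch at about 0.018. A steel bar 20 mm wide with a tapered nose, sliding friction about 2.5 N; it stays where it is left. The nose draws a slot in line that is up to about 6 mm off the bolt's line.
- bolt_handle (a point): centre of the top of the bolt's upright handle: black cylinder, diameter 20 mm, from the bar (40 mm above the table) up to 92 mm above the table; 155 mm from the plate's axis along the jig's +y when the bolt is fully back, 121 mm when home
- mug: bystander: white mug standing beyond the jig, 78 mm wide, 93 mm tall; origin at the centre of its underside
- narrow_offcut: bystander: loose narrow wooden offcut, 40 x 110 x 22 mm, lying on the saw table, across the rip fence from the jig; origin at the centre of its underside, long side along its y

How it is judged:
By the outcome, as a careful person would: the job done as asked, in the order asked, and still so for the second after the job is handed in, with the robot touching nothing.
It also fails if it takes over 54 s, if anything falls off the work surface, if the arm or the gripper's body presses on something with over 40 N, if the wrist force passes 120 N, or if a joint passes its speed limit or range.

## Working session

There is one attempt and no reset: what is moved stays moved. The work goes in short steps, Python scripts to look and compute and a tool call to move; the robot and the scene stay as the last step left them, time stands still between calls to the robot, and variables do not carry over. Pictures are saved under pics/ and viewed, at most 10 in all, crops included, and the job is handed in when it is done.

Besides the shell and the picture viewer there is one more tool, called as a command line: name --argument value ..., lists and objects as JSON in quotes. move_arm: Moves the arm, as the interface text tells. Shifts and turns lie within -1 to 1; 1 stands for 100 mm of shift or 90 degrees of turn. Its arguments: {"type":"object","properties":{"moves":{"type":"string"},"squeeze":{"type":"number"}},"required":["moves"]}

```bash
mkdir -p pics
python3 - <<'E'
from rig import robot
import cv2,numpy as np
o=robot.get_obs();print(o)
for n in("top","side"):
    c=robot.camera(n);cv2.imwrite(f"pics/{n}0.png",c["image"][...,::-1]);print(n,c["intrinsics"],c["extrinsics"])
E
```

```text
{'time': 0.0, 'q': array([-1.38649582e+00,  5.28472555e-01,  1.43392440e+00,  6.46815639e-06,
        1.18136846e+00, -1.78507784e-01]), 'joint_velocities': array([ 1.77339132e-05, -1.16089625e-04,  4.38312172e-04, -2.37096798e-04,
       -2.47181098e-03, -3.58341819e-04]), 'joint_torque': array([ 5.46308329e-04, -4.40044570e+01, -1.76594371e+01,  6.32212101e-02,
        5.82743017e-02, -1.79556300e-04]), 'position': array([ 0.22170488, -0.58359216,  0.23256065]), 'tool_rot': array([ 9.83590981e-01,  1.80409537e-01, -1.55955624e-07, -1.08638265e-03]), 'ft_force': array([ 1.23177459, -0.4113405 , -0.1878799 ]), 'moment': array([ 0.03346362, -0.05167405,  0.00364479]), 'grip_force': 0.0, 'grip_width': 0.08722553523191975}
top [[367.84797932   0.         253.57650932]
 [  0.         367.84797932 195.35648909]
 [  0.           0.           1.        ]] [[-0.0208499  -0.99968264  0.01413843 -0.1114922 ]
 [ 0.99502744 -0.01937105  0.0976993  -0.59003438]
 [-0.09739441  0.01610515  0.99511555 -1.0223133 ]
 [ 0.          0.          0.          1.        ]]
side [[442.29185144   0.         250.67267077]
 [  0.         442.29185144 189.28283638]
 [  0.           0.           1.        ]] [[-0.9916791  -0.12744544 -0.01817212  0.57143506]
 [ 0.06226864 -0.59841821  0.79876046 -0.16430603]
 [-0.11267291  0.7909825   0.60137468 -1.01471652]
 [ 0.          0.          0.          1.        ]]
```

View pics/top0.png

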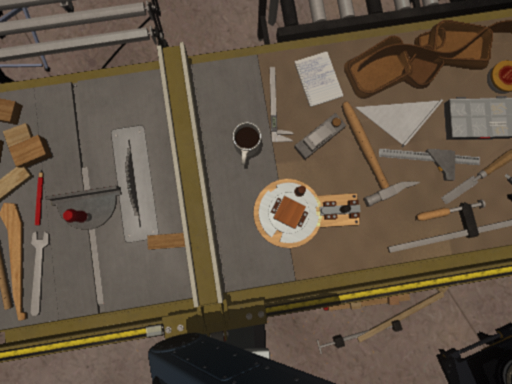

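View pics/side0.png

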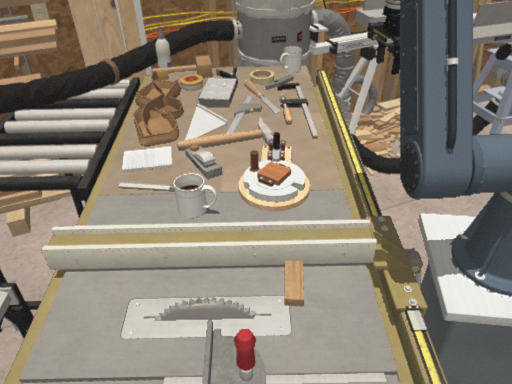

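The top view shows the plate at about (288,212), the arm pointing right with the handle near (345,209), the peg near (300,190) and the mug at (246,138). I'll zoom in on both views.

Run:
```python
import cv2,numpy as np
a=cv2.imread("pics/top0.png")[165:255,245:370];b=cv2.imread("pics/side0.png")[120:215,230:320]
a=cv2.resize(a,None,fx=6,fy=6,interpolation=2);cv2.imwrite("pics/ct.png",a)
b=cv2.resize(b,None,fx=6,fy=6,interpolation=2);cv2.imwrite("pics/cs.png",b)
```

```text
(no output)
```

View pics/ct.png

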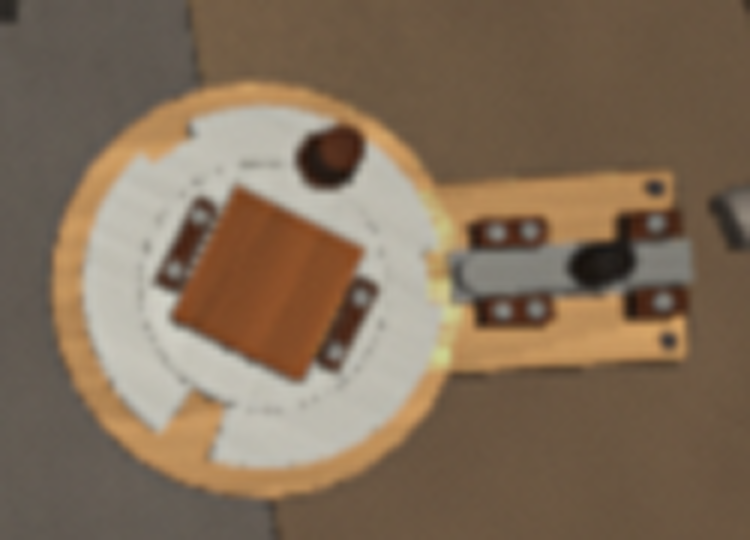

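View pics/cs.png

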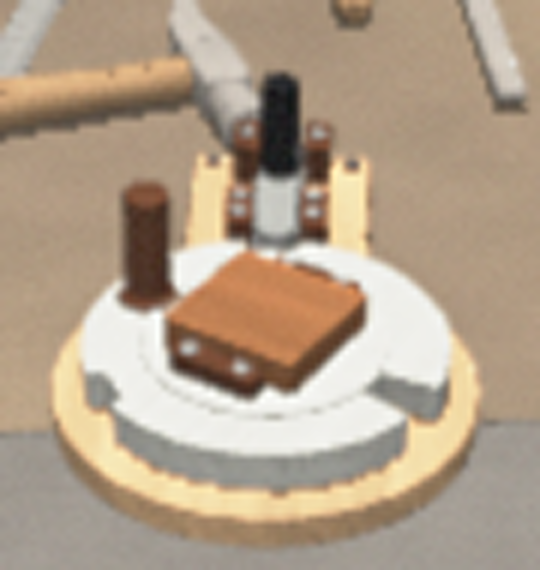

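The crops show the deep slot at lower left (crop ~(192,425)), the peg at upper right (top ~(340,145)) and the plate centre at ~(267,287). One shallow notch already faces the bolt, and the handle top is at ~(618,260).

```bash
cat > h.py <<'E'
import numpy as np
from scipy.spatial.transform import Rotation as R
from rig import robot
def ray(K,E,u,v,z):
    d=E[:3,:3].T@np.array([(u-K[0,2])/K[0,0],-(v-K[1,2])/K[1,1],-1]);c=-E[:3,:3].T@E[:3,3]
    return c+d*(z-c[2])/d[2]
def proj(K,E,p):
    q=E[:3,:3]@np.array(p)+E[:3,3];return np.array([K[0,0]*q[0]/-q[2]+K[0,2],K[1,1]*-q[1]/-q[2]+K[1,2]])
def tool(p,o=None):
    o=o or robot.get_obs();return R.from_quat(o["tool_rot"]).inv().apply(np.array(p)-o["position"])*10
E
python3 - <<'E'
from h import *
c=robot.camera("top");K,E=c["intrinsics"],c["extrinsics"]
s=robot.camera("side");Ks,Es=s["intrinsics"],s["extrinsics"]
t=lambda x,y,z:ray(K,E,245+(x-2.5)/6,165+(y-2.5)/6,z)
si=lambda x,y,z:ray(Ks,Es,230+(x-2.5)/6,120+(y-2.5)/6,z)
ctr=t(267,287,.042);print("ctr",ctr)
# plywood disc centre
print("ply",t(260,290,.018))
for n,p in dict(peg=t(342,145,.1),slot=t(188,443,.042),notchL=t(165,140,.042),handle=t(618,260,.092),pegs=si(147,190,.1),hs=si(281,80,.092),armA=t(672,172,.018),armB=t(686,358,.018)).items():
    d=p-ctr;print(n,p.round(4),np.hypot(*d[:2]).round(4),np.degrees(np.arctan2(d[1],d[0])).round(1))
m=t(0,0,0);print("mug",ray(K,E,247,137,.093))
E
```

```text
ctr [ 0.53623065 -0.22218113  0.042     ]
ply [ 0.53604124 -0.22145621  0.018     ]
peg [ 0.5961 -0.2511  0.1   ] 0.0665 -25.8
slot [ 0.4643 -0.1831  0.042 ] 0.0819 151.5
notchL [ 0.6066 -0.176   0.042 ] 0.0842 33.2
handle [ 0.5427 -0.3745  0.092 ] 0.1525 -87.6
pegs [ 0.5976 -0.2547  0.1   ] 0.0695 -27.9
hs [ 0.5455 -0.3757  0.092 ] 0.1538 -86.6
armA [ 0.5891 -0.4229  0.018 ] 0.2076 -75.2
armB [ 0.4993 -0.4253  0.018 ] 0.2065 -100.3
mug [ 0.74178768 -0.10773236  0.093     ]
```

move_arm --moves "0.4 -0.15 0 0 0 0 1;0.8 -0.3 0 0 0 0 1;1 -0.38 0 0 0 0 1;1 -0.38 0 0 0 0 1" --squeeze 15

```text
time: 0.6
position: [0.3038, -0.5105, 0.2333]
tool_rot: [0.983, 0.182, 0.0, -0.001]
ft_force: [0.3, -0.9, 0.5]
grip_width: 0.087
grip_force: 0.0
```

move_arm --moves "0.4 -0.15 0 0 0 0 1;0.8 -0.3 0 0 0 0 1;1 -0.38 0 0 0 0 1;1 -0.38 0 0 0 0 1"

```text
time: 1.0
position: [0.3831, -0.4408, 0.2334]
tool_rot: [0.983, 0.182, 0.0, -0.0]
ft_force: [-0.7, -1.2, -0.8]
grip_width: 0.0873
grip_force: 0.0
```

move_arm --moves "0.4 -0.15 0 0 0 0 1;0.8 -0.3 0 0 0 0 1;1 -0.38 0 0 0 0 1;1 -0.38 0 0 0 0 1"

```text
time: 1.4
position: [0.4629, -0.3708, 0.2335]
tool_rot: [0.983, 0.182, 0.0, 0.0]
ft_force: [-1.1, -0.7, 0.1]
grip_width: 0.0871
grip_force: 0.0
```

move_arm --moves "0.4 -0.15 0 0 0 0 1;0.8 -0.3 0 0 0 0 1;1 -0.38 0 0 0 0 1;1 -0.38 0 0 0 0 1"

```text
time: 1.8
position: [0.5428, -0.3005, 0.2334]
tool_rot: [0.983, 0.181, 0.0, 0.0]
ft_force: [-0.7, 0.1, 0.0]
grip_width: 0.0871
grip_force: 0.0
```

move_arm --moves "0.3 -0.1 0 0 0 0.09 1;0.68 -0.24 0.1 0 0 0.18 1;0.68 -0.24 0.2 0 0 0.27 1;0.68 -0.24 0.2 0 0 0.36 1;0.68 -0.24 0.2 0 0 0.45 1;0.68 -0.24 0.2 0 0 0.53 1;0.68 -0.24 0.2 0 0 0.53 1"

```text
time: 2.5
position: [0.5956, -0.2565, 0.2133]
tool_rot: [0.972, -0.234, -0.0, 0.001]
ft_force: [-0.1, -0.0, 0.3]
grip_width: 0.0869
grip_force: 0.0
```

Run:
```python
from h import *
import cv2
c=robot.camera("wrist");K,E=c["intrinsics"],c["extrinsics"]
o=robot.get_obs();print(o["position"],o["q"],R.from_quat(o["tool_rot"]).as_matrix().round(3))
print(tool([.597,-.253,.081],o))
for n,p in dict(peg=[.597,-.253,.1],ctr=[.5365,-.2225,.063],h=[.544,-.375,.092]).items():print(n,proj(K,E,p))
im=c["image"][...,::-1].copy();cv2.imwrite("pics/w1.png",im)
```

```text
[ 0.5957501  -0.25610731  0.2134284 ] [-5.77557523e-01  5.81090303e-01  1.39024334e+00 -1.10325392e-03
  1.17037703e+00  1.46315603e+00] [[ 0.892 -0.452 -0.001]
 [-0.452 -0.892 -0.001]
 [-0.     0.001 -1.   ]]
[-0.00261157 -0.03468668  1.32425066]
peg [249.9066819  192.72526541]
ctr [251.06721467 242.56972494]
h [388.10023148 181.97431638]
```

View pics/w1.png

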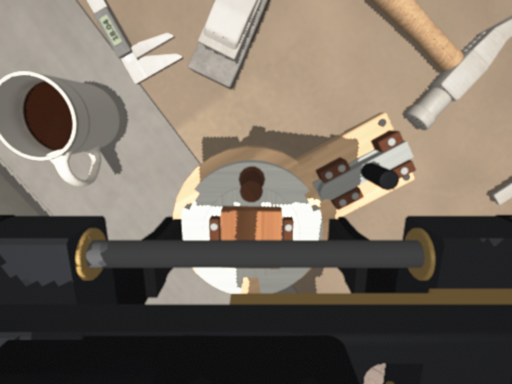

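The wrist view shows the peg top at ~(251,190) and the handle top at ~(385,178), both where I predicted. I'll go down over the peg and grip it.

move_arm --moves "0 -0.03 0.4 0 0 0 1;0 -0.03 0.8 0 0 0 1;0 -0.03 1 0 0 0 1"

```text
time: 2.85
position: [0.5957, -0.2513, 0.1103]
tool_rot: [0.973, -0.232, -0.003, -0.001]
ft_force: [-0.2, 0.2, 0.1]
grip_width: 0.0872
grip_force: 0.0
```

move_arm --moves "0 0 0.2 0 0 0 1;0 0 0.32 0 0 0 1;0 0 0.32 0 0 0 0.6;0 0 0.32 0 0 0 0.2;0 0 0.32 0 0 0 0.1;0 0 0.32 0 0 0 0.1;0 0 0.32 0 0 0 0.1;0 0 0.32 0 0 0 0.1;0 0 0.32 0 0 0 0.1"

```text
time: 3.75
position: [0.5984, -0.251, 0.0819]
tool_rot: [0.973, -0.233, 0.0, 0.0]
ft_force: [-0.8, 0.6, 0.2]
grip_width: 0.0391
grip_force: 0.0
```

move_arm --moves "0 0 0 0 0 0 0.1;0 0 0 0 0 0 0.1;0 0 0 0 0 0 0.1;0 0 0 0 0 0 0.1;0 0 0 0 0 0 0.1"

```text
time: 4.25
position: [0.5983, -0.2515, 0.0816]
tool_rot: [0.973, -0.233, 0.0, 0.0]
ft_force: [-1.5, -1.6, -1.1]
grip_width: 0.0214
grip_force: 15.0
```

```bash
cat > arc.py <<'E'
import sys
from h import *
o=robot.get_obs();p=o["position"];C=np.array([.5365,-.2225]);d=p[:2]-C
M=R.from_quat(o["tool_rot"]).as_matrix();y=np.degrees(np.arctan2(M[1,1],M[0,1]))
a0=np.degrees(np.arctan2(d[1],d[0]));print("r",np.hypot(*d),"ang",a0,"yaw y",y,"z",p[2],"grip",o["grip_width"],o["grip_force"])
tot=float(sys.argv[1]);n=int(sys.argv[2])
for i in range(1,n+1):
    a=np.radians(a0+tot*i/n);q=np.r_[C+.066*np.array([np.cos(a),np.sin(a)]),.081]
    print(*tool(q,o).round(2),0,0,round(-tot*i/n/90,3))
E
python3 arc.py 60 12
```

```text
r 0.06828041289273866 ang -25.15653172396321 yaw y -116.90608441829272 z 0.08160307299239627 grip 0.021403243907862902 15.00009206822142
-0.03 -0.06 0.01 0 0 -0.056
-0.04 -0.11 0.01 0 0 -0.111
-0.05 -0.17 0.01 0 0 -0.167
-0.07 -0.22 0.01 0 0 -0.222
-0.09 -0.28 0.01 0 0 -0.278
-0.12 -0.33 0.01 0 0 -0.333
-0.15 -0.37 0.01 0 0 -0.389
-0.19 -0.42 0.01 0 0 -0.444
-0.23 -0.46 0.01 0 0 -0.5
-0.27 -0.5 0.01 0 0 -0.556
-0.32 -0.53 0.01 0 0 -0.611
-0.37 -0.56 0.01 0 0 -0.667
```

move_arm --moves "-0.02 -0.06 0 0 0 -0.056 0.1;-0.03 -0.11 0 0 0 -0.11 0.1;-0.05 -0.17 0 0 0 -0.167 0.1;-0.07 -0.22 0 0 0 -0.222 0.1;-0.09 -0.28 0 0 0 -0.278 0.1;-0.12 -0.33 0 0 0 -0.333 0.1;-0.15 -0.37 0 0 0 -0.39 0.1;-0.19 -0.42 0 0 0 -0.444 0.1;-0.23 -0.46 0 0 0 -0.5 0.1;-0.27 -0.5 0 0 0 -0.556 0.1;-0.32 -0.53 0 0 0 -0.61 0.1;-0.37 -0.56 0 0 0 -0.667 0.1"

```text
time: 5.45
position: [0.5935, -0.1845, 0.0816]
tool_rot: [0.958, 0.286, 0.003, 0.002]
ft_force: [5.3, -1.5, -4.2]
grip_width: 0.0215
grip_force: 15.0
```

```bash
python3 arc.py 57.5 12; python3 -c "
from h import *
o=robot.get_obs();print(o['ft_force'],o['moment'])"
```

```text
r 0.06855138035658591 ang 33.7016691963425 yaw y -56.7185771365465 z 0.0816477297415375 grip 0.021522970932460826 15.012510999804363
-0.03 -0.05 0.01 0 0 -0.053
-0.04 -0.11 0.01 0 0 -0.106
-0.05 -0.16 0.01 0 0 -0.16
-0.06 -0.22 0.01 0 0 -0.213
-0.08 -0.27 0.0 0 0 -0.266
-0.11 -0.32 0.0 0 0 -0.319
-0.14 -0.36 0.0 0 0 -0.373
-0.17 -0.41 0.0 0 0 -0.426
-0.21 -0.45 0.0 0 0 -0.479
-0.25 -0.49 0.0 0 0 -0.532
-0.29 -0.52 0.0 0 0 -0.586
-0.33 -0.55 0.0 0 0 -0.639
[ 5.3212931  -1.4905848  -4.23613417] [-0.05253923 -0.87206878  0.01950291]
```

move_arm --moves "-0.02 -0.05 0 0 0 -0.053 0.1;-0.03 -0.11 0 0 0 -0.106 0.1;-0.05 -0.16 0 0 0 -0.16 0.1;-0.06 -0.22 0 0 0 -0.213 0.1;-0.08 -0.27 0 0 0 -0.266 0.1;-0.11 -0.32 0 0 0 -0.32 0.1;-0.14 -0.36 0 0 0 -0.373 0.1;-0.17 -0.41 0 0 0 -0.426 0.1;-0.21 -0.45 0 0 0 -0.48 0.1;-0.25 -0.49 0 0 0 -0.532 0.1;-0.29 -0.52 0 0 0 -0.586 0.1;-0.33 -0.55 0 0 0 -0.64 0.1"

```text
time: 6.65
position: [0.5351, -0.1553, 0.0817]
tool_rot: [0.702, 0.713, 0.002, 0.001]
ft_force: [3.9, 2.1, -4.1]
grip_width: 0.0218
grip_force: 15.0
```

move_arm --moves "0 0 0 0 0 0 0.1;0 0 0 0 0 0 0.1"

```text
time: 6.85
position: [0.5341, -0.1553, 0.0816]
tool_rot: [0.703, 0.711, 0.001, 0.0]
ft_force: [4.5, 4.2, -1.8]
grip_width: 0.0217
grip_force: 15.0
```

Run:
```python
from h import *
import cv2
o=robot.get_obs();print(o["position"],o["ft_force"])
a=robot.camera("top")["image"][165:255,245:370,::-1];b=robot.camera("side")["image"][120:215,230:320,::-1]
b=cv2.resize(b,None,fx=4,fy=5,interpolation=2);a=cv2.resize(a,(430,475),interpolation=2)
cv2.imwrite("pics/c2.png",np.hstack([a,b]))
```

```text
[ 0.5340633  -0.15529691  0.08162669] [ 4.48816428  4.23931533 -1.82359376]
```

View pics/c2.png

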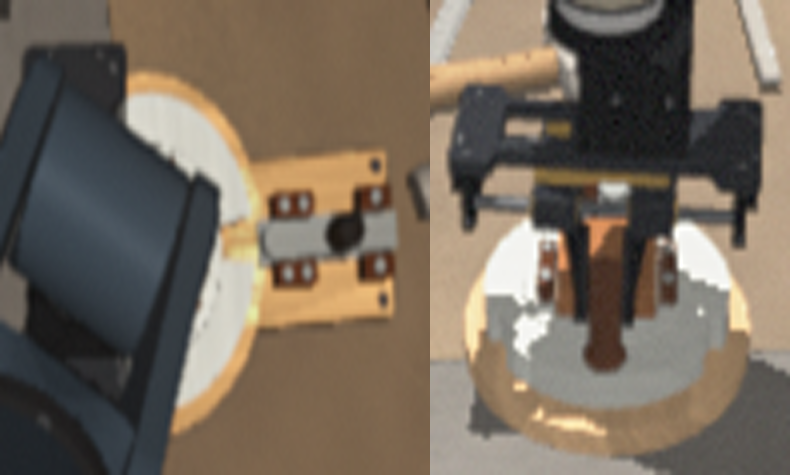

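The slot now faces the bolt: in the left half, the slot centre is at row ~240 and the bolt at ~238. I'll let go, lift and check without the arm in the way.

move_arm --moves "0 0 0 0 0 0 0.4;0 0 0 0 0 0 0.6;0 0 0 0 0 0 0.6;0 0 0 0 0 0 0.6;0 0 0 0 0 0 0.6;0 0 -0.2 0 0 0 0.6;0 0 -0.6 0 0 0 0.6;0 0 -0.9 0 0 0 0.6;0 0 -0.9 0 0 0 0.6"

```text
time: 7.85
position: [0.5356, -0.1577, 0.1758]
tool_rot: [0.703, 0.711, 0.001, 0.004]
ft_force: [0.2, 0.2, 0.4]
grip_width: 0.052
grip_force: 0.0
```

move_arm --moves "-0.4 0.02 0 0 0 0.09 0.6;-0.8 0.04 0 0 0 0.18 0.6;-1 0.05 0 0 0 0.27 0.6;-1 0.05 0 0 0 0.36 0.6;-1 0.05 0 0 0 0.45 0.6;-1 0.05 0 0 0 0.54 0.6;-1 0.05 0 0 0 0.63 0.6;-1 0.05 0 0 0 0.72 0.6;-1 0.05 0 0 0 0.81 0.6;-1 0.05 0 0 0 0.9 0.6;-1 0.05 0 0 0 0.99 0.6;-1 0.05 0 0 0 1 0.6"

```text
time: 9.05
position: [0.5385, -0.2558, 0.1705]
tool_rot: [1.0, 0.006, -0.001, -0.001]
ft_force: [-0.4, 1.0, -0.6]
grip_width: 0.0523
grip_force: 0.0
```

Run:
```python
from h import *
import cv2
o=robot.get_obs();print(o["position"],o["tool_rot"],tool([.544,-.375,.072],o))
a=robot.camera("top")["image"][165:255,245:370,::-1];b=robot.camera("wrist")
K,E=b["intrinsics"],b["extrinsics"]
for p in ([.544,-.375,.092],[.5365,-.2225,.063]):print(proj(K,E,p))
b=b["image"][...,::-1];a=cv2.resize(a,(280,384),interpolation=2)
cv2.imwrite("pics/c3.png",np.hstack([a,b]))
```

```text
[ 0.53849314 -0.25584788  0.17045627] [ 9.99982624e-01  5.79858116e-03 -8.74045415e-04 -6.03232186e-04] [0.04295974 1.19327658 0.98303845]
[398.40655083 197.65263216]
[217.23724069 194.9280668 ]
```

View pics/c3.png

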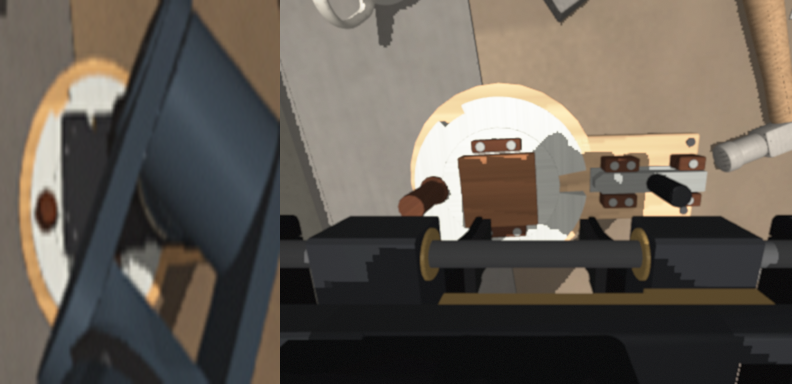

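The wrist view shows the slot (image row ~180) in line with the bolt (~181), and the handle top at ~(402,193) as expected. Next I'll grip the handle with the fingers closing along the bolt.

move_arm --moves "0.02 0.4 0 0 0 0 0.6;0.05 0.8 0 0 0 0 0.6;0.06 1 0 0 0 0 0.6"

```text
time: 9.45
position: [0.5468, -0.3595, 0.1714]
tool_rot: [1.0, 0.007, 0.001, 0.001]
ft_force: [0.0, -0.7, -0.2]
grip_width: 0.0524
grip_force: 0.0
```

move_arm --moves "0 0.2 0 0 0 0 0.6;0 0.2 0.3 0 0 0 0.6;0 0.2 0.6 0 0 0 0.6;0 0.2 0.9 0 0 0 0.6;0 0.2 0.98 0 0 0 0.6;0 0.2 0.98 0 0 0 0.6;0 0.2 0.98 0 0 0 0.1;0 0.2 0.98 0 0 0 0.1;0 0.2 0.98 0 0 0 0.1;0 0.2 0.98 0 0 0 0.1;0 0.2 0.98 0 0 0 0.1;0 0.2 0.98 0 0 0 0.1" --squeeze 20

```text
time: 10.65
position: [0.547, -0.3759, 0.0743]
tool_rot: [1.0, 0.006, 0.0, -0.0]
ft_force: [0.1, 2.6, 3.7]
grip_width: 0.0194
grip_force: 20.0
```

move_arm --moves "0 0 0 0 0 0 0.1;0 0 0 0 0 0 0.1;0 0 0 0 0 0 0.1"

```text
time: 10.95
position: [0.547, -0.3759, 0.0742]
tool_rot: [1.0, 0.006, 0.0, -0.0]
ft_force: [-0.3, 1.6, 5.9]
grip_width: 0.0192
grip_force: 20.0
```

move_arm --moves "0 -0.05 0 0 0 0 0.1;0 -0.1 0 0 0 0 0.1;0 -0.15 0 0 0 0 0.1;-0.01 -0.2 0 0 0 0 0.1;-0.01 -0.24 0 0 0 0 0.1;-0.01 -0.24 0 0 0 0 0.1"

```text
time: 11.55
position: [0.546, -0.3519, 0.0742]
tool_rot: [1.0, 0.006, 0.001, 0.0]
ft_force: [0.3, -1.0, 6.7]
grip_width: 0.0193
grip_force: 20.0
```

Travel is 24 mm with little force, so the bolt is already deeper than a shallow notch would allow. I'll push it home.

move_arm --moves "0 -0.04 0 0 0 0 0.1;0 -0.08 0 0 0 0 0.1;0 -0.1 0 0 0 0 0.1;0 -0.12 0 0 0 0 0.1;0 -0.12 0 0 0 0 0.1"

```text
time: 12.05
position: [0.5457, -0.3428, 0.0742]
tool_rot: [1.0, 0.007, 0.001, 0.003]
ft_force: [-1.4, -7.1, 3.7]
grip_width: 0.0196
grip_force: 20.0
```

move_arm --moves "0 -0.02 0 0 0 0 0.1;0 -0.04 0 0 0 0 0.1;0 -0.04 0 0 0 0 0.1;0 -0.04 0 0 0 0 0.1"

```text
time: 12.45
position: [0.5458, -0.3426, 0.0743]
tool_rot: [1.0, 0.007, 0.002, 0.006]
ft_force: [-3.3, -14.5, 0.8]
grip_width: 0.019
grip_force: 20.1
```

Firm stop at about 34 mm, with force rising and no more travel. I'll release and back away.

move_arm --moves "0 0.04 0 0 0 0 0.1;0 0.04 0 0 0 0 0.4;0 0.04 0 0 0 0 0.6;0 0.04 0 0 0 0 0.6;0 0.04 0 0 0 0 0.6;0 0.04 0 0 0 0 0.6;0 0.04 -0.3 0 0 0 0.6;0 0.04 -0.7 0 0 0 0.6;0 0.04 -1 0 0 0 0.6;0 0.04 -1 0 0 0 0.6"

```text
time: 13.45
position: [0.5478, -0.3418, 0.1785]
tool_rot: [1.0, 0.006, 0.004, 0.003]
ft_force: [0.2, 0.3, 0.6]
grip_width: 0.0522
grip_force: 0.0
```

move_arm --moves "-0.4 0.4 0 0 0 0 0.6;-0.7 0.7 0 0 0 0 0.6;-1 1 0 0 0 0 0.6;-1 1 0 0 0 0 0.6"

```text
time: 13.85
position: [0.4426, -0.4448, 0.1724]
tool_rot: [1.0, 0.003, -0.001, 0.0]
ft_force: [0.4, -0.2, 0.1]
grip_width: 0.0526
grip_force: 0.0
```

move_arm --moves "-0.4 0.4 0 0 0 0 0.6;-0.7 0.7 0 0 0 0 0.6;-1 1 0 0 0 0 0.6;-1 1 0 0 0 0 0.6"

```text
time: 14.25
position: [0.3443, -0.5462, 0.1725]
tool_rot: [1.0, 0.004, -0.001, 0.001]
ft_force: [-0.0, -0.6, 0.6]
grip_width: 0.0522
grip_force: 0.0
```

Run:
```python
from h import *
import cv2
print(robot.get_obs()["position"])
a=robot.camera("top");K,E=a["intrinsics"],a["extrinsics"]
m=a["image"][...,::-1];a=cv2.resize(m[120:260,140:370],None,fx=3.4,fy=3.4,interpolation=2)
cv2.imwrite("pics/c4.png",a)
C=np.array([.5365,-.2225]);u=np.array([np.cos(np.radians(-87.5)),np.sin(np.radians(-87.5))])
for d in(.121,.155):print((proj(K,E,[*(C+u*d),.092])-[140,120])*3.4)
```

```text
[ 0.34429531 -0.5461951   0.17253695]
[666.61555695 300.86270339]
[709.28960594 298.13532415]
```

View pics/c4.png

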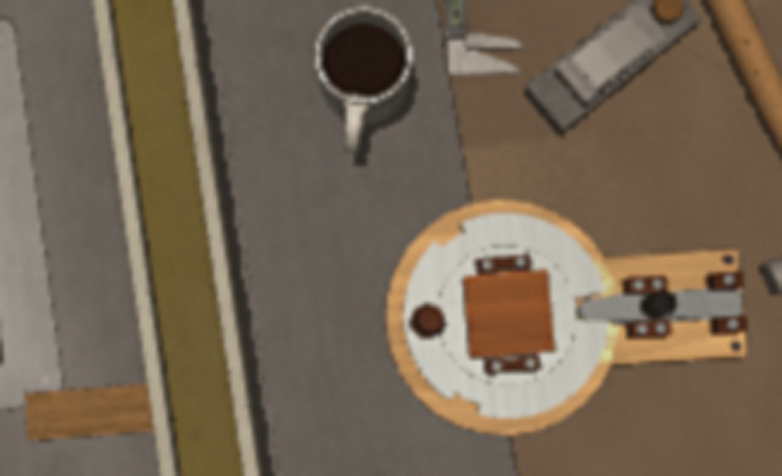

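The bolt's nose is inside the deep slot (tip at ~(580,308)) and the handle is at ~(661,303), near the predicted home position of (667,301). The mug and offcut haven't moved.

```bash
python3 -c "
from rig import robot
print(robot.hand_in())"
```

```text
the job is handed in; nothing more can be done
None
```

The job is handed in: I turned the plate about 120° counterclockwise until its deep slot faced the bolt, then slid the bolt about 34 mm home to its stop; the last picture shows it in the slot, with the mug and offcut unmoved.

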